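# Close the colour-swatch case

### The arm

A 7-joint arm with a two-finger parallel gripper is mounted at the origin on the work surface. World frame = base frame: x ahead of the robot, y to its left, z up, the work surface at z = 0. Lengths are in m, angles in rad, forces in N, time in s.
With the tool pointing down it reaches from about 0.4 to 0.85 m from the base axis. Payload 10.4 kg.
Tool frame: the origin (TCP) lies on the centre line of the jaws, within the pads' length; the fingertips stand 11 mm ahead of it and the grasp point (between the pads) lies 8 mm behind it (manip.finger_overhang is the distance from the TCP to the fingertips, in m); z points along the fingers, y is the line along which they close (so a half turn about z gives the same grasp; the last joint's range is limited). The gripper opens to 85 mm and grips with 20 to 120 N. Pads are 22 mm wide; open, the fingers measure 114 mm over their backs; the gripper's body (76 mm by 85 mm) begins 54 mm behind the grasp point. The pads swing forward as they close: fully open they stand 13 mm farther back than shut.
Start: joints at [1.146, 0.332, -0.065, 1.46, 0.022, 1.35, -0.088], TCP at [0.244, -0.575, 0.242] pointing down, gripper open.
Joint ranges: [-2.6, 2.6], [-0.5, 2.12], [-1.47, 1.34], [0.16, 2.42], [-1.27, 4.41], [0.06, 2.06], [-2.6, 2.6]. Speed limits (rad/s): [2.22, 2.22, 2.79, 2.79, 3.14, 3.14, 3.14].

### API

Orientations are given as a unit quaternion [x, y, z, w].
In Python, from workcell import manip, imaging, workorder gives the robot as it stands.
- The arm moves only by the tool jog_arm, never from a script. Its argument "deltas" is a list of rows, each an object with "gripper": the opening, from 0 (shut) to 1 (fully open); "offset": the shift along the tool's x, y, z in m, a list of three; "rotation": the turn, a rotation vector about the tool's x, y, z in degrees, a list of three. In form: [{"gripper": gripper, "offset": [tx, ty, tz], "rotation": [ax, ay, az]}, ...]. A call has 1 to 20 rows; each row shifts and turns the commanded pose from where the row before left it, along the tool's axes as they then stand; what a row does not reach is not made up. A row lasts 1/10 s, in which the tool goes at most 50 mm and 8.59 degrees, less where a joint would pass 70% of its speed; a pose out of reach is approached as far as the arm can. A call with a gripper value outside its range is refused whole. The fingers move at their own pace and stop on an object; "newtons" is the grip in N (left out, the last holds). Time passes only in rows, so rows that do not move let the fingers close. It gives the time, the measured TCP pose, the force, the opening and the grip force at its end, in the units of the state.
- manip.get_obs(): the state, without advancing time (a new reading comes with each control period).
- imaging.camera(name): name is "scene" or "top" or "wrist"; returns the picture (480x640x3 uint8, blue, green, red); there is no depth.
- imaging.camera_model(name): a dict with "camera_matrix" (3x3 intrinsics, pixels), "world_to_cam" (4x4, takes a point from world to camera coordinates); the wrist camera has in their place "hand_eye" (4x4, takes a point from camera to tool coordinates, whose origin is the TCP and whose axes are the flange's). Camera axes: x right, y up, looking along -z (the intrinsics and any distortion apply to the point x, -y, -z); pixel columns grow to the right and rows downward; lengths in m; the calibration is good to about 2 mm. The wrist camera is an equidistant fisheye: a pixel r from the principal point sees the ray r / f radians off the axis. A picture is of the moment at which its call begins: read the wrist's pose just before it. camera_model takes no time and is no camera call.
- workorder.hand_in(): hands the job in; it is judged then, once.
The state is a dict: "clock": time; "joint_pos": joint angles; "joint_velocities": joint speeds; "tau": joint torques, N m; "position": TCP position; "ee_rot": TCP orientation; "ft_force": force on the tool from outside, world axes, zero at the start; "torque": the same for the moment, N m; "grip_width": opening from 0.0 (shut) to 1.0 (fully open); "grasp_force": force on a finger pad.
Only numpy, scipy, OpenCV 4.12 (cv2) and the standard library are available. Lean on these libraries where they do the work, as an engineer would, in place of code of your own. Each camera call takes 0.05 s, during which the arm holds its last target. There are 200 camera calls.

### The job

Close up the colour-swatch case for the next inspection: first push the upright green inner flap down flat over the swatches, then swing the blue lid over it and push it fully shut. Only push with the fingers: leave the case standing where it is, and do not pick up or move it or any of the other things on the bench.

Things in the scene. Friction and masses are not known exactly. Their poses are not given: they have to be found in the camera images.
- case: the open swatch case: a loose black box, 2.8 kg, 200 mm (its x) by 220 mm (its y) by 60 mm high; origin at the centre of its underside, z up, x axis pointing roughly away from the robot, y axis roughly to the robot's left. The flap is hinged along its near (-x) side, the lid along its left (+y) side. It slides if shoved with more than about 15 N
- flap (a joint): angle of the green inner flap (rad): 0 = folded flat in the case, 1.57 = upright. Panel 150 mm from hinge to free edge, 180 mm wide, 4 mm thick; folds away from the robot, towards the case's +x; folded, its upper face is at z = 57 mm, 3 mm below the rim. Stiff hinge (0.16 N m): it stays at whatever angle it is left
- flap_hinge (a point): middle of the flap's hinge line, which runs along the case's y axis; at x = -90, y = 0, z = 53 mm in the case's frame (the underside of the folded flap); axes as the case's
- flap_edge (a point): middle of the flap's free edge; turns with the flap: its x axis points from the hinge to the free edge, its z axis out of the face that ends on top
- lid (a joint): angle of the blue lid (rad): 0 = shut flat on the rim, 1.57 = upright, more = leaning outwards; stops at 2.05. Panel 220 mm from hinge to free edge, 200 mm wide, 8 mm thick; swings shut towards the case's -y; shut, its top is at z = 68.5 mm. Stiff hinge (0.45 N m): it stays where it is left and must be pushed all the way down. It strikes the flap if that still stands
- lid_hinge (a point): middle of the lid's hinge line, which runs along the case's x axis; at x = 0, y = 110, z = 60.5 mm in the case's frame (the lid's underside); axes as the case's
- lid_edge (a point): middle of the lid's free edge; turns with the lid: its y axis points from the free edge to the hinge, its z axis out of the outer face (on top when shut)
- pot: white plastic jar, 60 mm across, 75 mm tall, standing just beyond the far side of the case; origin at the centre of its underside; to be left alone
- spatula: steel spatula with a handle, 180 mm, lying just right of the case; origin under its middle; to be left alone
- jar: amber jar with a black cap and a white label, 60 mm across, 90 mm tall; origin at the centre of its underside; to be left alone
- gauge: orange hand-held gauge, 110 x 60 x 26 mm, lying flat; origin at the centre of its underside; to be left alone
- mug: white mug, 76 mm across, 90 mm tall; origin at the centre of its underside; to be left alone
- tape: blue ring of 90 mm diameter, 24 mm high; origin at the centre of its underside; to be left alone
- can: metal can with a white label, 70 mm across, 100 mm tall; origin at the centre of its underside; to be left alone

How it is judged:
On the way, in this order (a step that is already met when the one before it is completed fails the run):
1. the green flap is folded down flat (within 0.08 rad) while the lid still stands open (value of joint flap below 0.08 rad and value of joint lid above 1 rad), for 0.2 s.
2. the blue lid is shut (within 0.05 rad) (value of joint lid below 0.05 rad), for 0.2 s.
At the end, for the whole second after the job is handed in: the flap lies folded within 0.08 rad, the lid is shut within 0.05 rad, the case is at rest, level and within 30 mm of where it stood, and the seven other things are within 30 mm of theirs (value of joint flap below 0.08 rad and value of joint lid below 0.05 rad and distance of each of case, pot, spatula, jar, gauge, mug, tape, can from where it was at the start of the episode below 0.03 m and angle between case's own z axis and vertical below 0.05 rad and linear speed of case below 0.01 m/s); the robot touches nothing.
It fails at once if the lid was swung in (below 1.0 rad) over a flap that was not folded (above 0.2 rad) (value of joint lid below 1 rad and value of joint flap above 0.2 rad).
It fails at once if the case was shoved more than 30 mm, lifted or tipped (distance of case from where it was at the start of the episode above 0.03 m or height (world z) of case above 0.015 m or angle between case's own z axis and vertical above 0.12 rad).
It fails at once if another thing on the bench was moved more than 30 mm or lifted (distance of any of pot, spatula, jar, gauge, mug, tape, can from where it was at the start of the episode above 0.03 m or height (world z) of any of pot, spatula, jar, gauge, mug, tape, can above 0.02 m).
It also fails if it takes over 64 s, if anything falls off the work surface, if the arm or the gripper's body presses on something with over 40 N, if the wrist force passes 120 N, or if a joint passes its speed limit or range.

## Working session

There is one attempt and no reset: what is moved stays moved. The work goes in short steps, Python scripts to look and compute and a tool call to move; the robot and the scene stay as the last step left them, time stands still between calls to the robot, and variables do not carry over. Pictures are saved under pics/ and viewed, at most 10 in all, crops included, and the job is handed in when it is done.

Besides the shell and the picture viewer there is one more tool, called after ">>>" in YAML: its name, and indented under it one key for each argument. jog_arm: Moves the arm, as the interface text tells. Its arguments: {"type":"object","properties":{"deltas":{"type":"array","items":{"type":"object","properties":{"gripper":{"type":"number"},"offset":{"type":"array","items":{"type":"number"}},"rotation":{"type":"array","items":{"type":"number"}}}}},"newtons":{"type":"number"}},"required":["deltas"]}

```bash
mkdir -p pics && python3 - <<'E'
from workcell import manip, imaging
import cv2,numpy as np
np.set_printoptions(precision=4,suppress=True)
for n in("scene","top"):
    cv2.imwrite(f"pics/{n}0.png",imaging.camera(n)); m=imaging.camera_model(n); print(n,m)
o=manip.get_obs();print(o["position"],o["ee_rot"],o["clock"],o["grip_width"],manip.finger_overhang)
E
```

```text
scene {'camera_matrix': array([[507.4658,   0.    , 312.8282],
       [  0.    , 507.4658, 237.8292],
       [  0.    ,   0.    ,   1.    ]]), 'world_to_cam': array([[-0.7791,  0.6268, -0.0096,  0.474 ],
       [-0.4581, -0.5588,  0.6913,  0.1786],
       [ 0.4279,  0.543 ,  0.7225, -1.3792],
       [ 0.    ,  0.    ,  0.    ,  1.    ]])}
top {'camera_matrix': array([[479.9784,   0.    , 319.44  ],
       [  0.    , 479.9784, 235.2611],
       [  0.    ,   0.    ,   1.    ]]), 'world_to_cam': array([[ 0.0199, -0.9995, -0.0239, -0.0526],
       [ 0.9911,  0.0166,  0.132 , -0.5574],
       [-0.1315, -0.0263,  0.991 , -1.0432],
       [ 0.    ,  0.    ,  0.    ,  1.    ]])}
[ 0.2443 -0.5749  0.2416] [ 0.9799  0.1995 -0.0001 -0.0006] 0.1 1.0029481504968445 0.011
```

View pics/scene0.png

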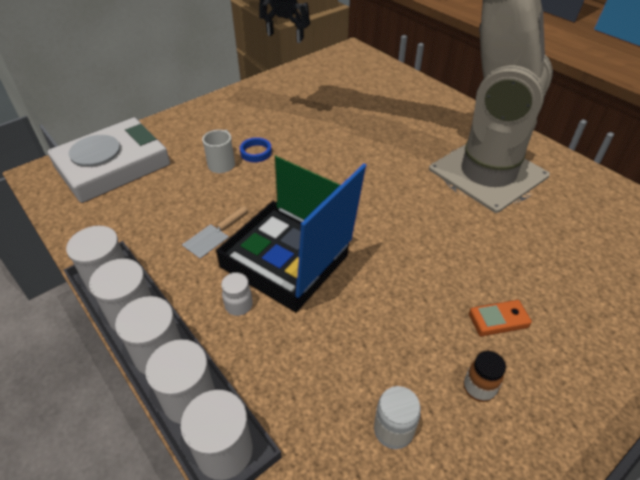

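View pics/top0.png

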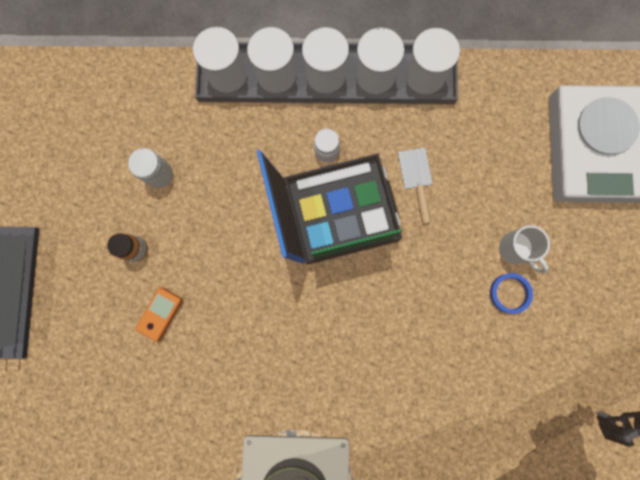

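The case is centred near (338,207) in the top view. The flap stands at its near side and the lid leans to its left. I'll enlarge both views to read the corners.

```bash
python3 - <<'E'
import cv2
a=cv2.imread("pics/top0.png")[140:270,245:415];cv2.imwrite("pics/topc.png",cv2.resize(a,None,fx=4.5,fy=4.5,interpolation=cv2.INTER_CUBIC))
a=cv2.imread("pics/scene0.png")[150:310,205:375];cv2.imwrite("pics/scenec.png",cv2.resize(a,None,fx=3.7,fy=3.7,interpolation=cv2.INTER_CUBIC))
E
```

```text
(no output)
```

View pics/topc.png

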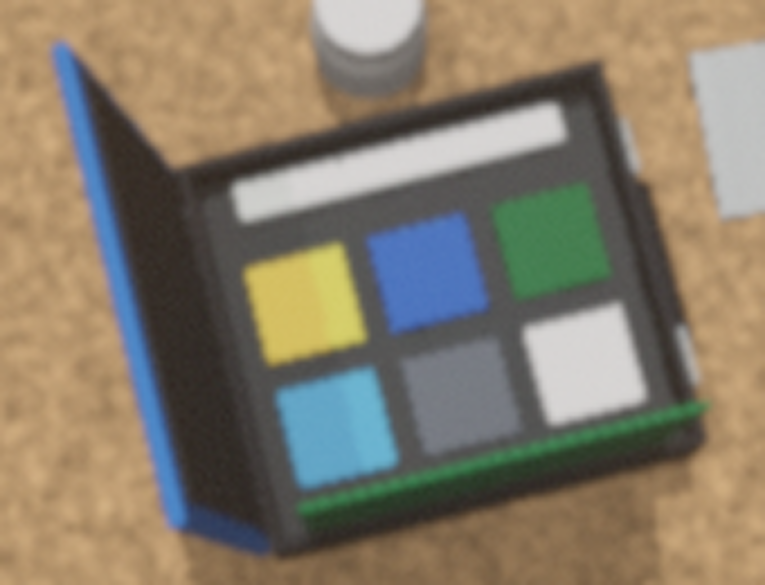

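View pics/scenec.png

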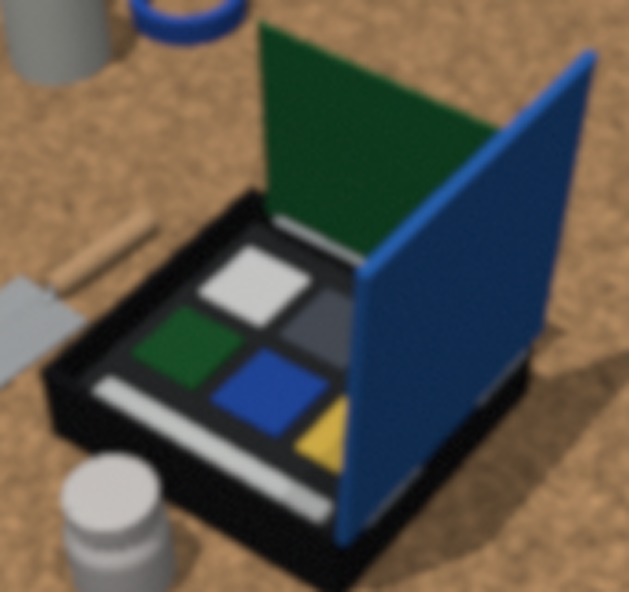

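Top-view crop: the rim corners are at (600,65), (180,172), (280,553) and (703,447). The flap edge runs (303,510)–(705,407) and the lid edge (62,45)–(178,525). Scene crop: rim corners at (47,375) and (255,192), flap tip at (262,25), lid-edge ends at (362,270) and (595,55). Next I'll fit the case pose and both joint angles.

```bash
cat > h.py <<'E'
import numpy as np
from workcell import imaging
M={n:imaging.camera_model(n) for n in("top","scene")}
def proj(n,P):
    m=M[n];c=m["world_to_cam"]@np.r_[P,1];k=m["camera_matrix"]@np.array([c[0],-c[1],-c[2]]);return k[:2]/k[2]
def w(p,q):
    c,s=np.cos(p[2]),np.sin(p[2]);return np.array([p[0]+c*q[0]-s*q[1],p[1]+s*q[0]+c*q[1],q[2]])
def flap(a,y,t=.002,r=.15): return np.array([-.09+r*np.cos(a)-t*np.sin(a),y,.053+r*np.sin(a)+t*np.cos(a)])
def lid(a,x,t=.004,r=.22): return np.array([x,.11-r*np.cos(a)+t*np.sin(a),.0605+r*np.sin(a)+t*np.cos(a)])
def ray(n,uv,z):
    m=M[n];W=m["world_to_cam"];K=m["camera_matrix"];d=np.array([(uv[0]-K[0,2])/K[0,0],-(uv[1]-K[1,2])/K[1,1],-1])
    R=W[:3,:3];o=-R.T@W[:3,3];d=R.T@d;return o+d*(z-o[2])/d[2]
E
python3 - <<'E'
from h import *
from scipy.optimize import least_squares
np.set_printoptions(precision=4,suppress=True)
T=lambda u,v:("top",245+(u+.5)/4.5-.5,140+(v+.5)/4.5-.5)
S=lambda u,v:("scene",205+u/3.7,150+v/3.7)
R=lambda x,y:(lambda p:np.array([x,y,.06]))
D=[(T(600,65),R(.1,-.11)),(T(180,172),R(.1,.11)),(T(280,553),R(-.1,.11)),(T(703,447),R(-.1,-.11)),
(T(62,45),lambda p:lid(p[4],.1)),(T(178,525),lambda p:lid(p[4],-.1)),
(T(303,510),lambda p:flap(p[3],.09)),(T(705,407),lambda p:flap(p[3],-.09)),
(S(47,375),R(.1,-.11)),(S(255,192),R(-.1,-.11)),(S(262,25),lambda p:flap(p[3],-.09)),
(S(362,270),lambda p:lid(p[4],.1)),(S(595,55),lambda p:lid(p[4],-.1))]
f=lambda p:np.concatenate([proj(d[0],w(p,g(p)))-d[1:] for d,g in D])
r=least_squares(f,[.62,-.1,.2,1.57,1.8],loss="soft_l1");p=r.x
print(p,np.degrees(p[2:]));print(f(p).reshape(-1,2).round(1))
np.save("p.npy",p)
print("flap edge",w(p,flap(p[3],0)),"lid edge",w(p,lid(p[4],0)))
print("lid edge ends",w(p,lid(p[4],.1)),w(p,lid(p[4],-.1)))
print("pot top",ray("top",(327,141),.075),"spat",ray("top",(415,167),.003),ray("top",(425,220),.01))
E
```

```text
[ 0.6174 -0.0902  0.2651  1.594   1.657 ] [15.1891 91.3269 94.938 ]
[[-0.2 -0.7]
 [-2.  -0.7]
 [-3.   1.1]
 [ 0.6  0.1]
 [-0.5 -0.3]
 [-0.2  1.3]
 [-2.6  0.2]
 [ 0.3 -0.1]
 [-1.7 -2. ]
 [-0.3 -2.5]
 [-0.7 -1.6]
 [-0.4  0.2]
 [-0.2 -2.1]]
flap edge [ 0.5252 -0.1152  0.2029] lid edge [0.5826 0.0381 0.2793]
lid edge ends [0.6791 0.0643 0.2793] [0.4861 0.0119 0.2793]
pot top [ 0.7649 -0.056   0.075 ] spat [ 0.7284 -0.2631  0.003 ] [ 0.6012 -0.284   0.01  ]
```

>>> jog_arm:
  deltas:
    - {"gripper": 0, "offset": [0, 0, 0], "rotation": [0, 0, 7.8]}
    - {"gripper": 0, "offset": [0.028, -0.026, 0], "rotation": [0, 0, 0]}
    - {"gripper": 0, "offset": [0.028, -0.026, 0], "rotation": [0, 0, 0]}
    - {"gripper": 0, "offset": [0.028, -0.026, 0], "rotation": [0, 0, 0]}
    - {"gripper": 0, "offset": [0.028, -0.026, 0], "rotation": [0, 0, 0]}
    - {"gripper": 0, "offset": [0.028, -0.026, 0], "rotation": [0, 0, 0]}
    - {"gripper": 0, "offset": [0.028, -0.026, 0], "rotation": [0, 0, 0]}
    - {"gripper": 0, "offset": [0.028, -0.026, 0], "rotation": [0, 0, 0]}
    - {"gripper": 0, "offset": [0.028, -0.026, 0], "rotation": [0, 0, 0]}
    - {"gripper": 0, "offset": [0.028, -0.026, 0], "rotation": [0, 0, 0]}
    - {"gripper": 0, "offset": [0.028, -0.026, 0], "rotation": [0, 0, 0]}
    - {"gripper": 0, "offset": [0.028, -0.026, 0], "rotation": [0, 0, 0]}
    - {"gripper": 0, "offset": [0.028, -0.026, 0], "rotation": [0, 0, 0]}
    - {"gripper": 0, "offset": [0, 0, 0.02], "rotation": [0, 0, 0]}
    - {"gripper": 0, "offset": [0, 0, 0.02], "rotation": [0, 0, 0]}
    - {"gripper": 0, "offset": [0, 0, 0], "rotation": [0, 0, 0]}

```text
clock: 1.7
position: [0.4852, -0.1853, 0.1996]
ee_rot: [0.991, 0.133, -0.002, -0.001]
ft_force: [-0.2, 0.1, 0.7]
grip_width: -0.0
grasp_force: 0.0
```

>>> jog_arm:
  deltas:
    - {"gripper": 0, "offset": [0, 0, 0.016], "rotation": [0, 0, 0]}
    - {"gripper": 0, "offset": [0.015, 0, 0], "rotation": [0, 0, 0]}
    - {"gripper": 0, "offset": [0.015, 0, 0], "rotation": [0, 0, 0]}
    - {"gripper": 0, "offset": [0.013, 0, 0], "rotation": [0, 0, 0]}
    - {"gripper": 0, "offset": [0.013, 0, 0], "rotation": [0, 0, 0]}
    - {"gripper": 0, "offset": [0.012, 0, 0], "rotation": [0, 0, 0]}
    - {"gripper": 0, "offset": [0.015, 0, 0.004], "rotation": [0, 0, 0]}
    - {"gripper": 0, "offset": [0.015, 0, 0.004], "rotation": [0, 0, 0]}
    - {"gripper": 0, "offset": [0.0135, 0, 0.008], "rotation": [0, 0, 0]}
    - {"gripper": 0, "offset": [0.0135, 0, 0.008], "rotation": [0, 0, 0]}
    - {"gripper": 0, "offset": [0, 0, 0], "rotation": [0, 0, 0]}

```text
clock: 2.8
position: [0.6081, -0.152, 0.161]
ee_rot: [0.991, 0.133, -0.001, -0.001]
ft_force: [-0.9, 0.5, 0.2]
grip_width: -0.0
grasp_force: 0.0
```

```bash
python3 - <<'E'
from workcell import manip, imaging
import cv2,numpy as np
a=imaging.camera("top")[110:300,220:450]; b=imaging.camera("scene")[120:310,190:420]
cv2.imwrite("pics/a1.png",np.hstack([cv2.resize(i,(400,330),interpolation=cv2.INTER_CUBIC) for i in(a,b)]))
E
```

```text
(no output)
```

View pics/a1.png

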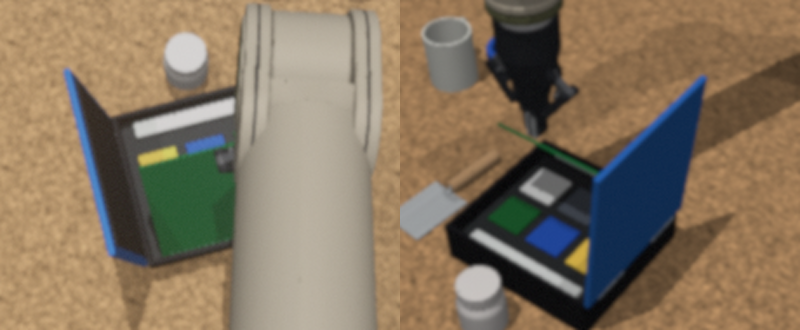

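The finger (combined view, about (225,160) on the left and (535,125) on the right) rests on the flap, which is about half folded. The lid still stands clear, so I'll continue along the arc.

>>> jog_arm:
  deltas:
    - {"gripper": 0, "offset": [0.011, 0, 0.011], "rotation": [0, 0, 0]}
    - {"gripper": 0, "offset": [0.011, 0, 0.011], "rotation": [0, 0, 0]}
    - {"gripper": 0, "offset": [0.008, 0, 0.0135], "rotation": [0, 0, 0]}
    - {"gripper": 0, "offset": [0.008, 0, 0.0135], "rotation": [0, 0, 0]}
    - {"gripper": 0, "offset": [0.003, 0, 0.01], "rotation": [0, 0, 0]}
    - {"gripper": 0, "offset": [0.003, 0, 0.01], "rotation": [0, 0, 0]}
    - {"gripper": 0, "offset": [0.002, 0, 0.01], "rotation": [0, 0, 0]}
    - {"gripper": 0, "offset": [0, 0, 0.01], "rotation": [0, 0, 0]}
    - {"gripper": 0, "offset": [0, 0, 0], "rotation": [0, 0, 0]}

```text
clock: 3.8
position: [0.6508, -0.1411, 0.0715]
ee_rot: [0.991, 0.132, -0.001, -0.0]
ft_force: [-0.1, -0.2, -0.3]
grip_width: 0.001
grasp_force: 0.0
```

>>> jog_arm:
  deltas:
    - {"gripper": 0, "offset": [0, 0, 0.002], "rotation": [0, 0, 0]}
    - {"gripper": 0, "offset": [0, 0, 0.002], "rotation": [0, 0, 0]}
    - {"gripper": 0, "offset": [0, 0, 0], "rotation": [0, 0, 0]}

```text
clock: 4.1
position: [0.6518, -0.1413, 0.0696]
ee_rot: [0.991, 0.132, 0.0, 0.0]
ft_force: [0.1, -0.0, -0.2]
grip_width: -0.001
grasp_force: 0.0
```

>>> jog_arm:
  deltas:
    - {"gripper": 0, "offset": [0, 0, 0.003], "rotation": [0, 0, 0]}
    - {"gripper": 0, "offset": [0, 0, 0], "rotation": [0, 0, 0]}
    - {"gripper": 0, "offset": [0, 0, 0], "rotation": [0, 0, 0]}

```text
clock: 4.4
position: [0.6522, -0.1412, 0.0681]
ee_rot: [0.991, 0.132, 0.001, 0.0]
ft_force: [-4.2, -0.0, 11.7]
grip_width: -0.002
grasp_force: 5.9
```

>>> jog_arm:
  deltas:
    - {"gripper": 0, "offset": [0, 0, -0.02], "rotation": [0, 0, 0]}
    - {"gripper": 0, "offset": [0, 0, -0.04], "rotation": [0, 0, 0]}
    - {"gripper": 0, "offset": [0, 0, -0.04], "rotation": [0, 0, 0]}
    - {"gripper": 0, "offset": [0, 0, -0.04], "rotation": [0, 0, 0]}
    - {"gripper": 0, "offset": [0, 0, -0.045], "rotation": [0, 0, 0]}
    - {"gripper": 0, "offset": [0, 0, -0.045], "rotation": [0, 0, 0]}
    - {"gripper": 0, "offset": [0, 0, -0.04], "rotation": [0, 0, 0]}
    - {"gripper": 0, "offset": [0, 0, 0], "rotation": [0, 0, 0]}

```text
clock: 5.2
position: [0.6533, -0.1409, 0.3433]
ee_rot: [0.991, 0.132, 0.005, 0.001]
ft_force: [0.2, 0.4, 0.1]
grip_width: 0.004
grasp_force: 0.0
```

```bash
python3 - <<'E'
from workcell import manip, imaging
import cv2,numpy as np
a=imaging.camera("top")[110:300,220:450]; b=imaging.camera("scene")[60:310,190:420]
cv2.imwrite("pics/a2.png",np.hstack([cv2.resize(a,(400,330)),cv2.resize(b,(400,330))]))
E
```

```text
(no output)
```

View pics/a2.png

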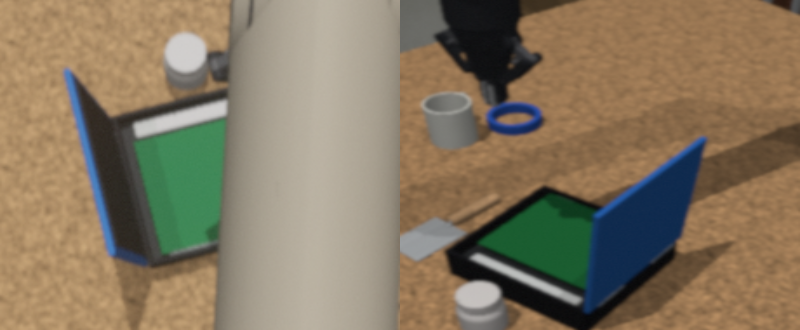

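The flap lies flat in the case, the lid edge is unmoved (left view, (68,72)–(112,255)), and the case hasn't shifted. Next I'll cross over the lid to its outer side.

>>> jog_arm:
  deltas:
    - {"gripper": 0, "offset": [-0.01, -0.02, 0], "rotation": [0, 0, 0]}
    - {"gripper": 0, "offset": [-0.01, -0.04, 0], "rotation": [0, 0, 0]}
    - {"gripper": 0, "offset": [0, -0.045, 0], "rotation": [0, 0, 0]}
    - {"gripper": 0, "offset": [0, -0.045, 0], "rotation": [0, 0, 0]}
    - {"gripper": 0, "offset": [0, -0.045, 0], "rotation": [0, 0, 0]}
    - {"gripper": 0, "offset": [0, -0.045, 0], "rotation": [0, 0, 0]}
    - {"gripper": 0, "offset": [0, -0.02, 0], "rotation": [0, 0, 0]}
    - {"gripper": 0, "offset": [0, 0, 0], "rotation": [0, 0, 0]}
    - {"gripper": 0, "offset": [0, 0, 0.025], "rotation": [0, 0, 0]}
    - {"gripper": 0, "offset": [0, 0, 0.025], "rotation": [0, 0, 0]}
    - {"gripper": 0, "offset": [0, 0, 0.023], "rotation": [0, 0, 0]}
    - {"gripper": 0, "offset": [0, 0, 0], "rotation": [0, 0, 0]}

```text
clock: 6.5
position: [0.5626, 0.1026, 0.259]
ee_rot: [0.991, 0.132, -0.003, 0.0]
ft_force: [-0.8, -0.1, -0.4]
grip_width: 0.001
grasp_force: 0.0
```

```bash
python3 - <<'E'
from workcell import manip, imaging
import cv2,numpy as np
a=imaging.camera("top")[110:300,220:450]; b=imaging.camera("scene")[60:310,190:420]
cv2.imwrite("pics/a3.png",np.hstack([cv2.resize(a,(400,330)),cv2.resize(b,(400,330))]))
from h import *
p=np.load("p.npy");o=manip.get_obs()["position"];d=np.array(o[:2])-p[:2];c,s=np.cos(p[2]),np.sin(p[2]);print(c*d[0]+s*d[1],-s*d[0]+c*d[1],o[2])
for a in range(95,-1,-10): print(a,lid(np.radians(max(a,0)),0,.008,.2).round(4)+np.array([0,.0145,.011]))
E
```

```text
-0.0006018115738014376 0.2010163778969526 0.2630374524798226
95 [0.     0.1499 0.27  ]
85 [0.     0.115  0.2714]
75 [0.     0.0805 0.2668]
65 [0.     0.0472 0.2561]
55 [0.     0.0163 0.2399]
45 [ 0.     -0.0113  0.2186]
35 [ 0.     -0.0347  0.1928]
25 [ 0.     -0.0534  0.1633]
15 [ 0.     -0.0666  0.131 ]
5 [ 0.     -0.074   0.0969]
```

View pics/a3.png

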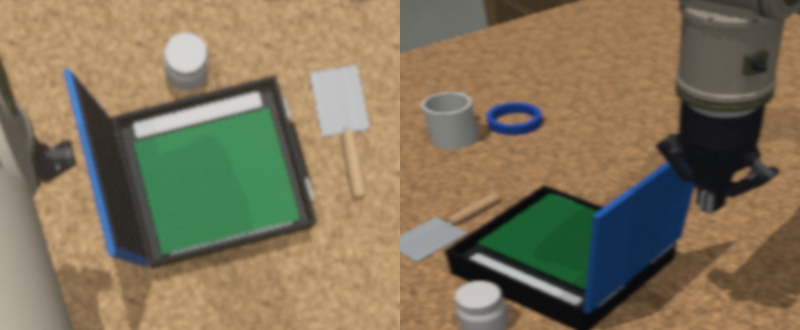

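The finger (left view, (55,158)) stands outside the lid and the flap is flat. I'll push along the lid's arc.

>>> jog_arm:
  deltas:
    - {"gripper": 0, "offset": [0, 0.02, -0.008], "rotation": [0, 0, 0]}
    - {"gripper": 0, "offset": [0, 0.016, 0], "rotation": [0, 0, 0]}
    - {"gripper": 0, "offset": [0, 0.015, 0], "rotation": [0, 0, 0]}
    - {"gripper": 0, "offset": [0, 0.0175, 0], "rotation": [0, 0, 0]}
    - {"gripper": 0, "offset": [0, 0.0175, 0], "rotation": [0, 0, 0]}
    - {"gripper": 0, "offset": [0, 0.017, 0.002], "rotation": [0, 0, 0]}
    - {"gripper": 0, "offset": [0, 0.017, 0.003], "rotation": [0, 0, 0]}
    - {"gripper": 0, "offset": [0, 0.017, 0.005], "rotation": [0, 0, 0]}
    - {"gripper": 0, "offset": [0, 0.016, 0.006], "rotation": [0, 0, 0]}
    - {"gripper": 0, "offset": [0, 0, 0], "rotation": [0, 0, 0]}

```text
clock: 7.6
position: [0.6042, -0.0466, 0.2535]
ee_rot: [0.991, 0.131, -0.001, 0.0]
ft_force: [-0.8, -0.4, -0.2]
grip_width: -0.0
grasp_force: 0.0
```

```bash
python3 - <<'E'
from workcell import manip, imaging
import cv2,numpy as np
a=imaging.camera("top")[110:300,220:450]; b=imaging.camera("scene")[60:310,190:420]
cv2.imwrite("pics/a4.png",np.hstack([cv2.resize(a,(400,330)),cv2.resize(b,(400,330))]))
E
```

```text
(no output)
```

View pics/a4.png

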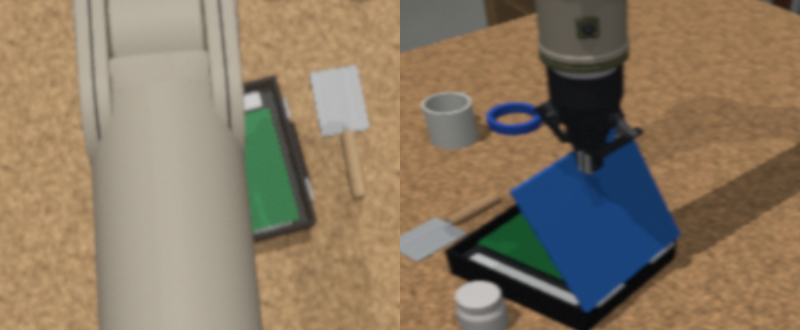

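The lid follows the finger (right view, tip near (590,165)) at about 60°, and the case is in place. I'll push on.

>>> jog_arm:
  deltas:
    - {"gripper": 0, "offset": [0, 0.0155, 0.0075], "rotation": [0, 0, 0]}
    - {"gripper": 0, "offset": [0, 0.0155, 0.0085], "rotation": [0, 0, 0]}
    - {"gripper": 0, "offset": [0, 0.014, 0.01], "rotation": [0, 0, 0]}
    - {"gripper": 0, "offset": [0, 0.0135, 0.011], "rotation": [0, 0, 0]}
    - {"gripper": 0, "offset": [0, 0.012, 0.0125], "rotation": [0, 0, 0]}
    - {"gripper": 0, "offset": [0, 0.0115, 0.0135], "rotation": [0, 0, 0]}
    - {"gripper": 0, "offset": [0, 0.01, 0.0145], "rotation": [0, 0, 0]}
    - {"gripper": 0, "offset": [0, 0.009, 0.015], "rotation": [0, 0, 0]}
    - {"gripper": 0, "offset": [0, 0.007, 0.016], "rotation": [0, 0, 0]}
    - {"gripper": 0, "offset": [0, 0.006, 0.016], "rotation": [0, 0, 0]}
    - {"gripper": 0, "offset": [0, 0.004, 0.017], "rotation": [0, 0, 0]}
    - {"gripper": 0, "offset": [0, 0.003, 0.015], "rotation": [0, 0, 0]}
    - {"gripper": 0, "offset": [0, 0.001, 0.01], "rotation": [0, 0, 0]}
    - {"gripper": 0, "offset": [0, 0, 0], "rotation": [0, 0, 0]}

```text
clock: 9.1
position: [0.6354, -0.1604, 0.0868]
ee_rot: [0.991, 0.133, -0.001, -0.001]
ft_force: [-0.3, 0.3, -0.1]
grip_width: 0.001
grasp_force: 0.0
```

>>> jog_arm:
  deltas:
    - {"gripper": 0, "offset": [0, 0, 0.003], "rotation": [0, 0, 0]}
    - {"gripper": 0, "offset": [0, 0, 0.003], "rotation": [0, 0, 0]}
    - {"gripper": 0, "offset": [0, 0, 0.002], "rotation": [0, 0, 0]}
    - {"gripper": 0, "offset": [0, 0, 0.001], "rotation": [0, 0, 0]}
    - {"gripper": 0, "offset": [0, 0, 0], "rotation": [0, 0, 0]}

```text
clock: 9.6
position: [0.6365, -0.1607, 0.08]
ee_rot: [0.991, 0.132, 0.0, 0.0]
ft_force: [0.2, -0.4, -0.0]
grip_width: -0.002
grasp_force: 0.2
```

>>> jog_arm:
  deltas:
    - {"gripper": 0, "offset": [0, 0, 0.002], "rotation": [0, 0, 0]}
    - {"gripper": 0, "offset": [0, 0, 0.001], "rotation": [0, 0, 0]}
    - {"gripper": 0, "offset": [0, 0, 0], "rotation": [0, 0, 0]}
    - {"gripper": 0, "offset": [0, 0, 0], "rotation": [0, 0, 0]}

```text
clock: 10.0
position: [0.6367, -0.1608, 0.0795]
ee_rot: [0.991, 0.132, 0.0, 0.0]
ft_force: [-9.8, 1.6, 21.0]
grip_width: -0.0
grasp_force: 10.4
```

>>> jog_arm:
  deltas:
    - {"gripper": 0, "offset": [0, 0, -0.01], "rotation": [0, 0, 0]}
    - {"gripper": 0, "offset": [0, 0, -0.03], "rotation": [0, 0, 0]}
    - {"gripper": 0, "offset": [0, 0, -0.04], "rotation": [0, 0, 0]}
    - {"gripper": 0, "offset": [0, 0, -0.04], "rotation": [0, 0, 0]}
    - {"gripper": 0, "offset": [0, 0, -0.04], "rotation": [0, 0, 0]}
    - {"gripper": 0, "offset": [-0.04, 0.02, 0], "rotation": [0, 0, 0]}
    - {"gripper": 0, "offset": [-0.04, 0.04, 0], "rotation": [0, 0, 0]}
    - {"gripper": 0, "offset": [-0.04, 0.04, 0], "rotation": [0, 0, 0]}
    - {"gripper": 0, "offset": [-0.04, 0.04, 0], "rotation": [0, 0, 0]}
    - {"gripper": 0, "offset": [-0.03, 0.04, 0], "rotation": [0, 0, 0]}
    - {"gripper": 0, "offset": [-0.02, 0.04, 0], "rotation": [0, 0, 0]}
    - {"gripper": 0, "offset": [0, 0, 0], "rotation": [0, 0, 0]}
    - {"gripper": 0, "offset": [0, 0, 0], "rotation": [0, 0, 0]}

```text
clock: 11.3
position: [0.5005, -0.4122, 0.2365]
ee_rot: [0.991, 0.131, -0.0, -0.0]
ft_force: [0.4, 1.8, 0.9]
grip_width: -0.003
grasp_force: 0.0
```

```bash
python3 - <<'E'
from workcell import manip, imaging
import cv2,numpy as np
from h import *
p=np.load("p.npy")
t=imaging.camera("top"); b=imaging.camera("scene")
def draw(im,n):
    P=[w(p,np.array([x,y,.0685])) for x,y in((.1,.11),(.1,-.11),(-.1,-.11),(-.1,.11))]
    cv2.polylines(im,[np.array([proj(n,q) for q in P]).round().astype(int)],True,(0,0,255),1)
draw(t,"top");draw(b,"scene")
cv2.imwrite("pics/a5.png",np.hstack([cv2.resize(t[110:300,220:450],(400,330)),cv2.resize(b[120:310,190:420],(400,330))]))
E
```

```text
(no output)
```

View pics/a5.png

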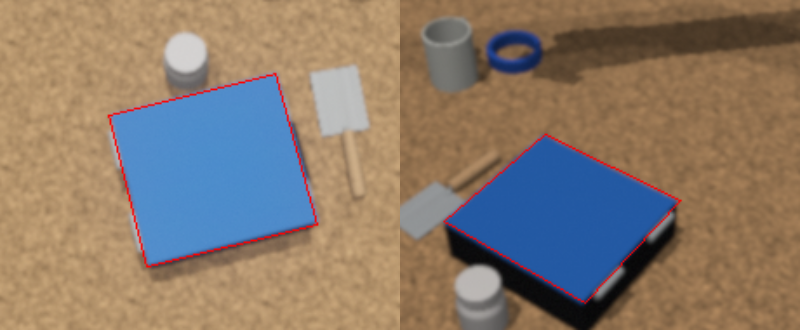

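The lid matches the predicted shut outline, with corners at about (110,115), (277,74), (316,224) and (148,266) in the left view. The case, pot and spatula are where they were, and the arm is clear. I'll hand in.

```bash
python3 -c "
from workcell import workorder
print(workorder.hand_in())"
```

```text
the job is handed in; nothing more can be done
None
```

I folded the green flap flat, pushed the blue lid fully shut over it, and handed the job in; no verdict came back, but in the last pictures the case, pot and spatula stood where they were.

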